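# Slide the second corner block along the drawer rail into its pocket

### The arm

A 6-joint arm with a two-finger parallel gripper is mounted at the origin on the work surface. World frame = base frame: x ahead of the robot, y to its left, z up, the work surface at z = 0. Lengths are in mm, angles in rad, forces in N, time in s.
With the tool pointing down it reaches from about 350 to 775 mm from the base axis. Payload 7.3 kg.
Tool frame: the origin (TCP) lies at the very end of the fingers, on their centre line; the grasp point (between the pads) lies 19 mm behind it; z points along the fingers, y is the line along which they close (so a half turn about z gives the same grasp; the last joint's range is limited). The gripper opens to 92 mm and grips with 3 to 60 N. Pads are 19 mm wide; open, the fingers measure 130 mm over their backs; the gripper's body (75 mm by 190 mm) begins 47 mm behind the grasp point.
Start: joints at [1.152, 0.342, 1.524, -0, 1.275, -0.146], TCP at [141.435, 505.61, 226.741] pointing down, gripper open.
Joint ranges: [-2.53, 2.53], [-0.77, 2.02], [0.04, 2.7], [-1, 4.14], [0.28, 2.66], [-3.11, 3.11]. Speed limits (rad/s): [2.57, 2.57, 3.14, 3.14, 3.14, 3.14].

### API

Orientations are given as [roll, pitch, yaw] about the fixed x, y, z axes, in that order (R = Rz(yaw) Ry(pitch) Rx(roll)).
In Python, from plant import bot gives the robot as it stands.
- The arm moves only by the tool jog_arm, never from a script. Its argument "targets" is a list of rows, each an object with "xyz": the shift along the tool's x, y, z as a fraction of full scale, a list of three; "spin": the turn about the tool's z as a fraction of full scale. In form: [{"xyz": [x, y, z], "spin": spin}, ...]. A call has exactly 10 rows; each row shifts and turns the commanded pose from where the row before left it, along the tool's axes as they then stand; what a row does not reach is not made up. Full scale, the value 1, is 80 mm for a shift and 0.1 rad for a turn. A row lasts 1/8 s, in which the tool goes at most 62.5 mm and 10.7 degrees, less where a joint would pass 70% of its speed; a pose out of reach is approached as far as the arm can. A call with a number of a shift or a turn outside -1 to 1 is refused whole. A call with a gripper value outside its range is refused whole. "gripper" is the opening in per cent of the stroke, from 0 (shut) to 100 (fully open), set as the call begins (left out, the last holds). The fingers move at their own pace and stop on an object; the grip force is fixed at half the most. Time passes only in rows, so rows that do not move let the fingers close, or fill a call up. It gives the time, the measured TCP pose, the force, the opening and the grip force at its end, in the units of the state.
- bot.get_obs(): the state, without advancing time (a new reading comes with each control period).
- bot.capture(name): name is "scene" or "side" or "wrist"; returns the picture (480x640x3 uint8, blue, green, red); there is no depth.
- bot.get_calibration(name): a dict with "vfov" (degrees; the focal length in pixels is half the picture's height over the tangent of half this angle, whatever the lens; pixels are square), "cx", "cy" (the principal point, pixels), "eye" and "rotation" of the camera in the world. Camera axes: x right, y down, z forward; pixel columns grow to the right and rows downward; lengths in mm; the calibration is good to about 2 mm. A picture is of the moment at which its call begins: read the wrist's pose just before it. get_calibration takes no time and is no camera call; for the wrist camera it gives the pose at the moment of the call.
- bot.close_job(): hands the job in; it is judged then, once.
The state is a dict: "time": time; "joint_positions": joint angles; "dq": joint speeds; "tau": joint torques, N m; "tool_pos": TCP position; "tcp_rot": TCP orientation; "contact_force": force on the tool from outside, world axes, zero at the start; "moment": the same for the moment, N m; "grip_width": finger opening in mm; "finger_force": force on a finger pad.
Only numpy, scipy, OpenCV 4.12 (cv2) and the standard library are available. Lean on these libraries where they do the work, as an engineer would, in place of code of your own. Each camera call takes 0.05 s, during which the arm holds its last target. There are 200 camera calls.

### The job

The shallow drawer tray still lacks one of its two dark corner blocks. With the fingertips, push the loose block straight across the tray floor until its long face lies flush against the metal rail, then slide it along the rail, keeping it against the rail, into the free corner pocket (between the rail and the orange strip that has no block yet) until it is fully home against the end wall. Only push it, never lift or tip it; leave everything else where it is, and finish with the hand clear.

Things in the scene. Friction and masses are not known exactly. Their poses are not given: they have to be found in the camera images.
- block_center (a point): centre of the loose dark-brown corner block, 40 mm (its x) by 60 mm (its y, long side) by 24 mm high, about 45 g; z up. Starts on the tray floor, its centre 75 to 110 mm from the rail's face, turned up to 0.4 rad from the tray. Flat on the floor its z is 18 mm; flush with the rail it is at tray x = 85 mm.
- tray: shallow drawer tray, fixed; origin under its centre, on the bench (z = 0). Inside 210 mm (x) by 360 mm (y), floor 6 mm thick, four walls 12 mm thick, tops 28 mm above the bench. The +x long wall is the grey metal rail, running along tray y, inner face at x = +105 mm. Pale end walls: inner faces at y = +180 and -180 mm; pale near wall at x = -105 mm.
- pocket (a point): target for the block's centre: centre of the free corner pocket, z = 18 mm, with the tray's yaw. In the tray's frame x = 85 mm, y = +150 or -150 mm (varies from start to start). The rail is 20 mm away in +x, the end wall 30 mm away along y, the strip's inner face 24 mm away in -x: a 44 mm slot, open above and towards the tray's middle.
- clamp_small_center (a point): bystander: small orange and steel spring clamp, 80 x 32 x 20 mm, lying inside the tray along its near wall, long side parallel to it (at tray x about -83, y about +130 mm); centre
- setup_block_center (a point): bystander: brass setup block 20 x 20 x 35 mm standing inside the tray by its near wall (at tray x about -83, y about -130 mm); centre
- clamp_large_center (a point): bystander: large orange and steel spring clamp, 136 x 55 x 34 mm, lying on the bench; centre
- glue_bottle_center (a point): bystander: white glue bottle, 68 mm across, 172 mm tall, standing on the bench; centre
- tape_measure_center (a point): bystander: black tape measure 72 x 42 x 60 mm on the bench; centre
- mallet_grip (a point): bystander: black dead-blow mallet, 290 mm long, lying on the bench, head 105 mm wide and 54 mm across; point on the handle, the head lies 210 mm further along its +x
- free_pocket: orange strip of the free pocket, fixed on the tray floor parallel to the rail: 40 mm long (its y), 10 mm wide, 14 mm high, centred 29 mm from the pocket centre in -x. Origin on the tray floor under the pocket centre, axes as the tray's. 10 mm of a seated block stick out past the strip.
- fitted_corner: the other end of the rail: the same strip with a fixed block, already fitted, of the same size as the loose one; origin under that block's centre, on the tray floor
- block: the same loose block; origin at the centre of its underside (12 mm below its centre)
Not all that is in view belongs to the job. What is shaped like the block but pink or yellow is not meant.

How it is judged:
By the outcome, as a careful person would: the job done as asked, in the order asked, and still so for the second after the job is handed in, with the robot touching nothing.
It also fails if it takes over 54 s, if anything falls off the work surface, if the arm or the gripper's body presses on something with over 40 N, if the wrist force passes 120 N, or if a joint passes its speed limit or range.

## Working session

There is one attempt and no reset: what is moved stays moved. The work goes in short steps, Python scripts to look and compute and a tool call to move; the robot and the scene stay as the last step left them, time stands still between calls to the robot, and variables do not carry over. Pictures are saved under pics/ and viewed, at most 10 in all, crops included, and the job is handed in when it is done.

Besides the shell and the picture viewer there is one more tool, called after ">>>" as name(argument=value, ...) on one line, values as JSON. jog_arm: Moves the arm, as the interface text tells. Shift numbers are shares of 80 mm and turn numbers shares of 0.1 rad, none past 1 either way. Its arguments: {"type":"object","properties":{"targets":{"type":"array","items":{"type":"object","properties":{"xyz":{"type":"array","items":{"type":"number"}},"spin":{"type":"number"}}}},"gripper":{"type":"number"}},"required":["targets"]}

```bash
mkdir -p pics; cat > h.py <<'E'
import numpy as np, cv2
from plant import bot
def px2w(c,u,v,z):
    f=240/np.tan(np.radians(c["vfov"])/2)
    d=np.array(c["rotation"])@np.array([(u-c["cx"])/f,(v-c["cy"])/f,1])
    e=np.array(c["eye"]); return e+d*(z-e[2])/d[2]
E
python3 - <<'E'
from h import *
print({k:np.round(v,3) for k,v in bot.get_obs().items()})
for n in("scene","side"):
    print(n,bot.get_calibration(n)); cv2.imwrite(f"pics/{n}0.png",bot.capture(n))
E
```

```text
{'time': np.float64(0.0), 'joint_positions': array([ 1.152,  0.343,  1.525, -0.   ,  1.275, -0.146]), 'dq': array([ 0.001, -0.001, -0.   ,  0.   ,  0.001,  0.   ]), 'tau': array([-1.0000e-03, -4.3124e+01, -2.4422e+01,  7.2000e-02,  5.6000e-02,
       -0.0000e+00]), 'tool_pos': array([141.279, 505.188, 226.047]), 'tcp_rot': array([-3.14 , -0.   ,  2.869]), 'contact_force': array([ 0.469, -0.164, -0.079]), 'moment': array([-0.019, -0.019, -0.008]), 'finger_force': np.float64(0.0), 'grip_width': np.float64(91.731)}
scene {'vfov': 48.79579958978726, 'cx': 321.75534571600434, 'cy': 233.74450298660642, 'eye': array([1129.8650008 ,  867.50314053, 1063.22611059]), 'rotation': array([-2.31160064,  0.00550027,  2.50509567])}
side {'vfov': 45.44395011626341, 'cx': 329.4424870661729, 'cy': 237.45865232870054, 'eye': array([ -78.57056998, -668.03481283, 1114.0768484 ]), 'rotation': array([-2.4260744 , -0.00734124, -0.71505801])}
```

```bash
sed -i 's/d=np.array(c\["rotation"\])@/d=R.from_euler("xyz",c["rotation"]).as_matrix()@/; 1a from scipy.spatial.transform import Rotation as R' h.py; cat h.py
```

```text
import numpy as np, cv2
from scipy.spatial.transform import Rotation as R
from plant import bot
def px2w(c,u,v,z):
    f=240/np.tan(np.radians(c["vfov"])/2)
    d=R.from_euler("xyz",c["rotation"]).as_matrix()@np.array([(u-c["cx"])/f,(v-c["cy"])/f,1])
    e=np.array(c["eye"]); return e+d*(z-e[2])/d[2]
```

View pics/scene0.png

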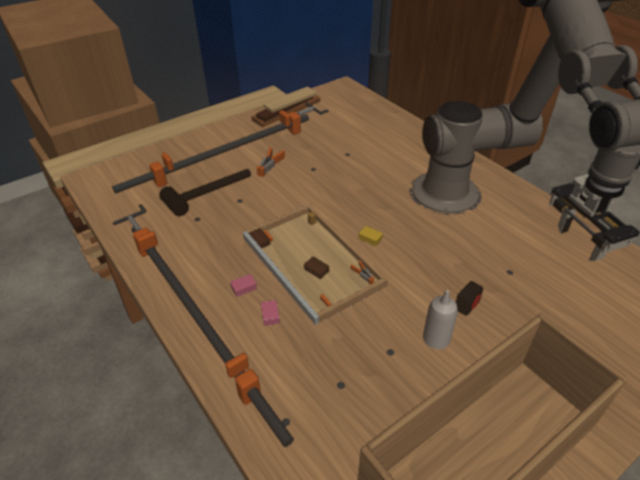

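View pics/side0.png

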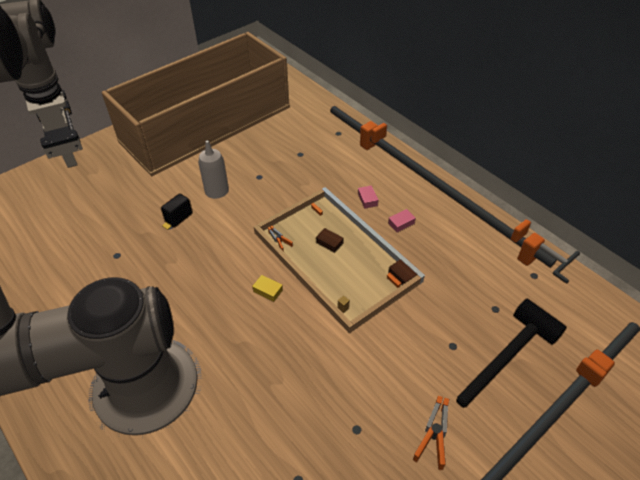

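The loose block is the dark-brown one at scene (316,267) and side (330,240), in the middle of the tray. The other dark one, at side (403,271), sits beside a strip and is the fitted one. The pink and yellow ones lie outside the tray. The free strip is at side (317,209), at the clamp end. I'll confirm with an enlarged crop.

```bash
python3 - <<'E'
import cv2,numpy as np
a=cv2.imread("pics/side0.png")[180:340,245:435]; b=cv2.imread("pics/scene0.png")[200:325,235:395]
cv2.imwrite("pics/c1.png",cv2.resize(a,None,fx=3.75,fy=3.75,interpolation=cv2.INTER_CUBIC)[:600])
cv2.imwrite("pics/c2.png",cv2.resize(b,None,fx=4.5,fy=4.5,interpolation=cv2.INTER_CUBIC))
E
```

```text
(no output)
```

View pics/c1.png

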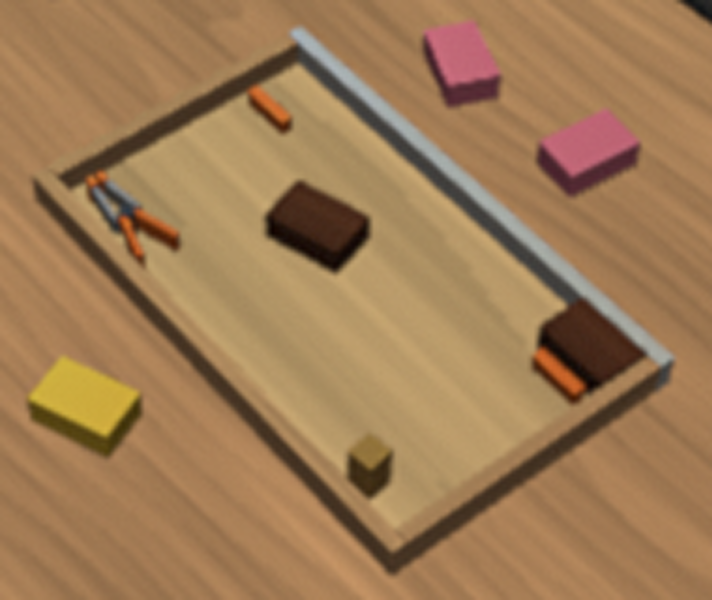

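View pics/c2.png

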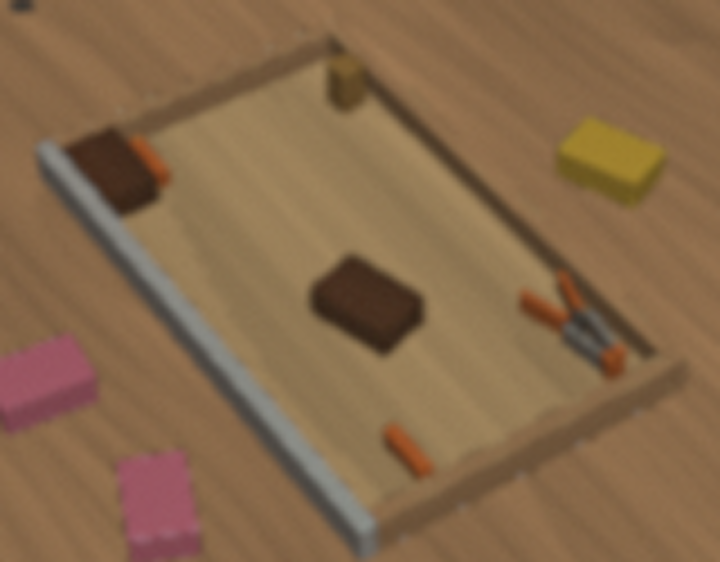

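The crops confirm it: the dark loose block is mid-tray, the fitted one is at side crop (590,345), and the bare strip is at side crop (270,108) and scene crop (408,450), which is the +y end by the clamp.

```bash
cat >> h.py <<'E'
def fit2(P,Q):
    "rigid 2D: Q = R P + t"
    P=np.array(P,float);Q=np.array(Q)[:,:2]; p=P-P.mean(0);q=Q-Q.mean(0)
    a=np.arctan2((p[:,0]*q[:,1]-p[:,1]*q[:,0]).sum(),(p*q).sum())
    M=np.array([[np.cos(a),-np.sin(a)],[np.sin(a),np.cos(a)]]); t=Q.mean(0)-M@P.mean(0)
    return a,t,np.round(Q-P@M.T-t,1)
E
python3 - <<'E'
from h import *
s=bot.get_calibration("side");c=bot.get_calibration("scene")
S=lambda x,y,z:px2w(s,245+x/3.75-.37,180+y/3.75-.37,z); C=lambda x,y,z:px2w(c,235+x/4.5-.39,200+y/4.5-.39,z)
T=[(-117,192),(117,192),(117,-192),(-117,-192)]
qs=[S(*p,28) for p in[(36,180),(297,30),(673,360),(392,550)]]
qc=[C(*p,28) for p in[(688,368),(368,530),(40,148),(330,38)]]
for q in(qs,qc): print("tray",fit2(T,q))
a,t,r=fit2(T+T,qs+qc);print(a,t)
M=np.array([[np.cos(a),-np.sin(a)],[np.sin(a),np.cos(a)]])
for n,q in(("s",[S(*p,30) for p in[(300,182),(369,226),(335,253),(268,212)]]),("c",[C(*p,30) for p in[(352,255),(423,300),(385,338),(313,292)]])):
    q=(np.array(q)[:,:2]-t)@M; print(n,np.round(q,1),q.mean(0),np.linalg.norm(np.diff(q,axis=0),axis=1))
for n,p in(("strip s",S(272,105,20)),("strip c",C(408,448,20))): print(n,(p[:2]-t)@M)
E
```

```text
tray (np.float64(-0.03665559122608818), array([530.57301694,  -2.33139062]), array([[ 2.1, -4.7],
       [-2.1, -0.4],
       [-2. ,  0.8],
       [ 2.1,  4.3]]))
tray (np.float64(-0.042555833028362085), array([538.70498189,  11.85670697]), array([[ 3.5, -1.3],
       [-9.4, -6.5],
       [-6.7, -2. ],
       [12.6,  9.7]]))
-0.03957738773091504 [534.63899941   4.76265818]
s [[ 19.3  65.9]
 [ 30.9   6.5]
 [ -1.7   2.3]
 [-14.3  58. ]] [ 8.52924119 33.16355286] [60.48724252 32.80917394 57.10516798]
c [[  2.5  10.4]
 [-11.6  66.6]
 [ 24.8  79.6]
 [ 39.4  23.4]] [13.79444472 45.01573177] [57.98800705 38.62020848 58.00269461]
strip s [ 54.71061333 142.44655161]
strip c [ 56.94227709 150.41172126]
```

>>> jog_arm(gripper=20, targets=[{"xyz":[-0.4,-0.3,0],"spin":0},{"xyz":[-0.4,-0.3,0],"spin":0},{"xyz":[-0.4,-0.3,0],"spin":0},{"xyz":[-0.4,-0.3,0],"spin":0},{"xyz":[-0.4,-0.3,0],"spin":0},{"xyz":[-0.4,-0.3,0],"spin":0},{"xyz":[-0.4,-0.3,0],"spin":0},{"xyz":[-0.4,-0.3,0],"spin":0},{"xyz":[-0.4,-0.3,0],"spin":0},{"xyz":[-0.4,-0.3,0],"spin":0}])

```text
time: 1.35
tool_pos: [385.4, 187.1, 226.5]
tcp_rot: [-3.142, -0.0, 2.869]
contact_force: [0.7, 0.5, 0.7]
grip_width: 18.2
finger_force: 0.0
```

>>> jog_arm(targets=[{"xyz":[-0.4,-0.3,0],"spin":0},{"xyz":[-0.4,-0.3,0],"spin":0},{"xyz":[-0.4,-0.3,0],"spin":0},{"xyz":[-0.4,-0.3,0],"spin":0},{"xyz":[-0.4,-0.3,0],"spin":0},{"xyz":[0,0,-0.2],"spin":-0.5},{"xyz":[0,0,-0.2],"spin":-0.5},{"xyz":[0,0,-0.2],"spin":-0.5},{"xyz":[0,0,-0.2],"spin":-0.5},{"xyz":[0,0,0],"spin":-0.3}])

```text
time: 2.6
tool_pos: [507.1, 29.6, 291.3]
tcp_rot: [-3.142, 0.002, 3.1]
contact_force: [0.2, 0.2, -1.4]
grip_width: 18.0
finger_force: 0.0
```

```bash
python3 - <<'E'
from h import *
o=bot.get_obs();print(o["time"],o["tool_pos"],o["tcp_rot"],o["joint_positions"],o["grip_width"])
print(bot.get_calibration("wrist")); cv2.imwrite("pics/w1.png",bot.capture("wrist"))
E
```

```text
2.6 [507.05545652  29.55294131 291.34208179] [-3.14158028e+00  1.74842590e-03  3.09990498e+00] [-9.28228574e-02  2.65793864e-01  1.45282405e+00  7.78779666e-05
  1.42122797e+00 -1.62194304e+00] 17.989343549259996
{'vfov': 62.95474523666604, 'cx': 319.5375320727105, 'cy': 243.9199772506498, 'eye': array([432.0922487 ,  32.39799992, 449.29958934]), 'rotation': array([ 2.85649961e+00, -5.84848263e-04,  1.52888568e+00])}
```

View pics/w1.png

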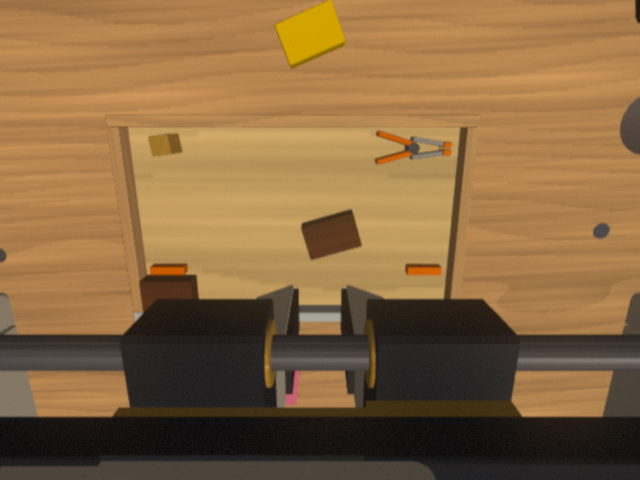

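The wrist view shows the block top with corners near (302,222), (353,211), (361,245) and (310,259). The free strip is at (423,270), the fitted strip at (168,270), and the near wall's outer corners at (107,116) and (480,117).

```bash
python3 - <<'E'
from h import *
c=bot.get_calibration("wrist"); P=lambda u,v,z:px2w(c,u,v,z)
pts=[(-117,-192),(-117,192),(51,130),(51,170),(51,-170),(51,-130)]
q=[P(107,116,28),P(480,117,28),P(406,265,20),P(441,265,20),P(151,265,20),P(187,265,20)]
a,t,r=fit2(pts,q);print(a,t,r)
M=np.array([[np.cos(a),-np.sin(a)],[np.sin(a),np.cos(a)]])
b=(np.array([P(*p,30) for p in[(302,222),(353,211),(361,245),(310,259)]])[:,:2]-t)@M
print(b,b.mean(0),np.linalg.norm(np.diff(b,axis=0),axis=1))
w=lambda x,y:np.round(M@[x,y]+t,1)
print("block",w(*b.mean(0)),"pocket",w(85,150),"setup",(P(165,144,25)[:2]-t)@M)
E
```

```text
-0.042407484891456335 [531.57323784   1.75849664] [[ 3.1  1.7]
 [ 3.3 -1.7]
 [-1.9 -3.1]
 [-1.9 -2.5]
 [-1.3  2. ]
 [-1.3  3.6]]
[[ -3.90493896   7.56070809]
 [-16.2195792   63.05839016]
 [ 22.24181687  72.94058583]
 [ 38.73029542  16.08933077]] [10.21189853 39.91225371] [56.84754242 39.71066329 59.19404638]
block [543.5  41.2] pocket [622.9 148. ] setup [ -86.27299341 -135.22288702]
```

>>> jog_arm(gripper=20, targets=[{"xyz":[0.1,0.1,0.4],"spin":0},{"xyz":[0.08,0.06,0.45],"spin":0},{"xyz":[0,0,0.45],"spin":0},{"xyz":[0,0,0.45],"spin":0},{"xyz":[0,0,0.45],"spin":0},{"xyz":[0,0,0.45],"spin":0},{"xyz":[0,0,0.4],"spin":0},{"xyz":[0,0,0.25],"spin":0},{"xyz":[0,0,0.14],"spin":0},{"xyz":[0,0,0],"spin":0}])

```text
time: 3.9
tool_pos: [492.2, 43.1, 14.8]
tcp_rot: [3.141, -0.002, 3.099]
contact_force: [-0.3, -0.9, -0.1]
grip_width: 18.0
finger_force: 0.0
```

>>> jog_arm(targets=[{"xyz":[-0.1,0,0.04],"spin":0},{"xyz":[-0.1,0,0],"spin":0},{"xyz":[-0.1,0,0],"spin":0},{"xyz":[-0.1,0,0],"spin":0},{"xyz":[-0.1,0,0],"spin":0},{"xyz":[-0.1,0,0],"spin":0},{"xyz":[-0.1,0,0],"spin":0},{"xyz":[-0.1,0,0],"spin":0},{"xyz":[-0.08,0,0],"spin":0},{"xyz":[-0.06,0,0],"spin":0}])

```text
time: 5.15
tool_pos: [568.4, 39.8, 12.3]
tcp_rot: [3.141, 0.0, 3.099]
contact_force: [-0.4, -0.2, 0.2]
grip_width: 18.5
finger_force: 0.2
```

```bash
python3 - <<'E'
from h import *
o=bot.get_obs();print(o["time"],o["tool_pos"],o["tcp_rot"],o["contact_force"])
a=bot.capture("side")[190:290,290:425];b=bot.capture("scene")[215:320,240:375]
f=lambda i:cv2.resize(i,(540,400)if 0 else None,fx=2.9,fy=2.9,interpolation=cv2.INTER_CUBIC)
a,b=f(a),f(b);h=min(len(a),len(b));cv2.imwrite("pics/p1.png",np.hstack([a[:h],b[:h]]))
E
```

```text
5.15 [568.36328999  39.77352449  12.28094457] [3.14149805e+00 4.28464880e-06 3.09876800e+00] [-0.43356006 -0.16290326  0.23664897]
```

View pics/p1.png

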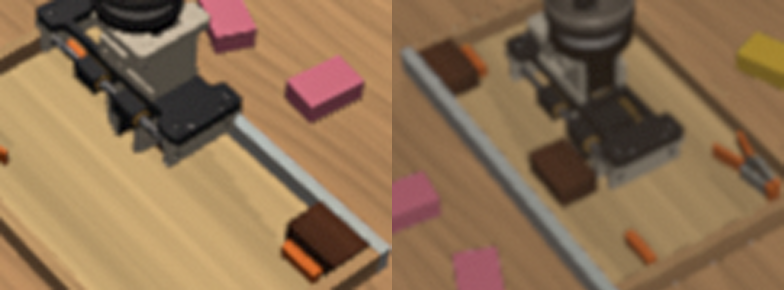

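The block (right panel, about (562,170)) is aligned, with roughly 20 mm left to the rail. I'll continue slowly.

>>> jog_arm(targets=[{"xyz":[-0.05,0,0],"spin":0},{"xyz":[-0.05,0,0],"spin":0},{"xyz":[-0.03,0,0],"spin":0},{"xyz":[-0.02,0,0],"spin":0},{"xyz":[-0.02,0,0],"spin":0},{"xyz":[-0.01,0,0],"spin":0},{"xyz":[-0.01,0,0],"spin":0},{"xyz":[-0.01,0,0],"spin":0},{"xyz":[0,0,0],"spin":0},{"xyz":[0,0,0],"spin":0}])

```text
time: 6.5
tool_pos: [584.0, 39.1, 12.3]
tcp_rot: [3.142, 0.0, 3.099]
contact_force: [0.1, 0.3, -0.5]
grip_width: 18.3
finger_force: 0.0
```

>>> jog_arm(targets=[{"xyz":[-0.01,0,0],"spin":0},{"xyz":[-0.01,0,0],"spin":0},{"xyz":[-0.01,0,0],"spin":0},{"xyz":[-0.01,0,0],"spin":0},{"xyz":[-0.01,0,0],"spin":0},{"xyz":[0,0,0],"spin":0},{"xyz":[0,0,0],"spin":0},{"xyz":[0,0,0],"spin":0},{"xyz":[0,0,0],"spin":0},{"xyz":[0,0,0],"spin":0}])

```text
time: 7.75
tool_pos: [588.0, 38.9, 12.3]
tcp_rot: [3.142, 0.0, 3.099]
contact_force: [0.1, -0.5, 0.2]
grip_width: 18.2
finger_force: 0.0
```

>>> jog_arm(targets=[{"xyz":[-0.01,0,0],"spin":0},{"xyz":[-0.01,0,0],"spin":0},{"xyz":[-0.01,0,0],"spin":0},{"xyz":[0,0,0],"spin":0},{"xyz":[-0.01,0,0],"spin":0},{"xyz":[0,0,0],"spin":0},{"xyz":[0,0,0],"spin":0},{"xyz":[0,0,0],"spin":0},{"xyz":[0,0,0],"spin":0},{"xyz":[0,0,0],"spin":0}])

```text
time: 9.0
tool_pos: [588.3, 39.0, 12.2]
tcp_rot: [-3.142, -0.006, 3.099]
contact_force: [-9.9, -0.2, 7.9]
grip_width: 18.5
finger_force: 5.3
```

>>> jog_arm(targets=[{"xyz":[0.1,0,0],"spin":0},{"xyz":[0.2,0,0],"spin":0},{"xyz":[0,0,-0.5],"spin":0},{"xyz":[0,0,-0.5],"spin":0},{"xyz":[0,0,-0.5],"spin":0},{"xyz":[-0.21,-0.27,0],"spin":0},{"xyz":[-0.21,-0.27,0],"spin":0},{"xyz":[-0.21,-0.27,0],"spin":0},{"xyz":[0,0,0],"spin":1},{"xyz":[0,0,0],"spin":1}])

```text
time: 10.25
tool_pos: [615.1, -27.6, 132.1]
tcp_rot: [3.141, 0.001, 2.895]
contact_force: [0.1, -0.8, 0.8]
grip_width: 18.1
finger_force: 0.0
```

>>> jog_arm(gripper=0, targets=[{"xyz":[0,0,0],"spin":1},{"xyz":[0,0,0],"spin":1},{"xyz":[0,0,0],"spin":1},{"xyz":[0,0,0],"spin":1},{"xyz":[0,0,0],"spin":1},{"xyz":[0,0,0],"spin":1},{"xyz":[0,0,0],"spin":1},{"xyz":[0,0,0],"spin":1},{"xyz":[0,0,0],"spin":1},{"xyz":[0,0,0],"spin":1}])

```text
time: 11.5
tool_pos: [615.0, -27.1, 132.3]
tcp_rot: [3.141, 0.0, 1.896]
contact_force: [-0.1, -0.2, 0.6]
grip_width: 0.0
finger_force: 0.0
```

>>> jog_arm(targets=[{"xyz":[0,0,0],"spin":1},{"xyz":[0,0,0],"spin":1},{"xyz":[0,0,0],"spin":1},{"xyz":[0,0,0],"spin":0.7},{"xyz":[0,0,0],"spin":0},{"xyz":[0,0,0],"spin":0},{"xyz":[0,0,0],"spin":0},{"xyz":[0,0,0],"spin":0},{"xyz":[0,0,0],"spin":0},{"xyz":[0,0,0],"spin":0}])

```text
time: 12.75
tool_pos: [614.8, -27.1, 132.3]
tcp_rot: [3.142, -0.0, 1.529]
contact_force: [-0.6, 0.3, 0.2]
grip_width: 0.2
finger_force: 0.0
```

```bash
python3 - <<'E'
from h import *
o=bot.get_obs();print(o["time"],o["tool_pos"],o["tcp_rot"],o["contact_force"])
cv2.imwrite("pics/w2.png",bot.capture("wrist"))
print(bot.get_calibration("wrist"))
E
```

```text
12.75 [614.76888769 -27.09404418 132.31738811] [ 3.14154919e+00 -3.89614440e-05  1.52890197e+00] [-0.58095491  0.33458398  0.22132372]
{'vfov': 62.95474523666604, 'cx': 319.5375320727105, 'cy': 243.9199772506498, 'eye': array([618.4902156 ,  47.86939253, 290.41261787]), 'rotation': array([ 2.85940226e+00, -5.24631650e-04, -4.21418293e-02])}
```

View pics/w2.png

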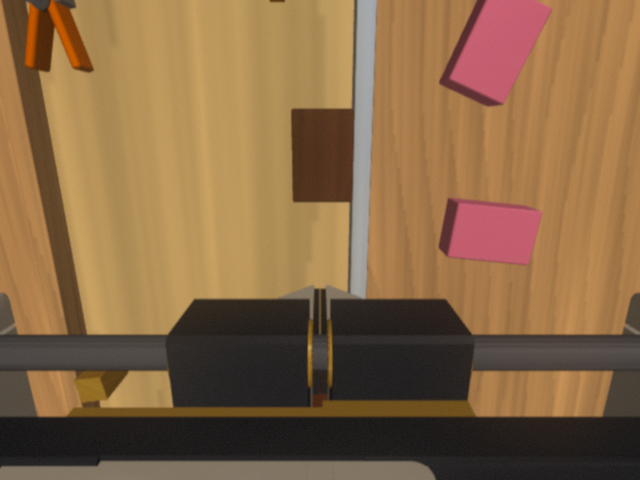

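The block lies flush on the rail, its top corners at (292,108), (353,109), (292,202) and (351,202). Its rear face is at row 202.

```bash
python3 - <<'E'
from h import *
c=bot.get_calibration("wrist");a=-.0424;t=np.array([531.6,1.8])
M=np.array([[np.cos(a),-np.sin(a)],[np.sin(a),np.cos(a)]])
for p in[(292,108),(353,109),(351,202),(292,202)]:print(np.round((px2w(c,*p,30)[:2]-t)@M,1))
print("tcp",(bot.get_obs()["tool_pos"][:2]-t)@M)
E
```

```text
[67.7 63.1]
[106.   62.6]
[106.1   3.5]
[66.5  3.5]
tcp [ 84.33203067 -25.30357898]
```

>>> jog_arm(gripper=0, targets=[{"xyz":[0,-0.025,0.4],"spin":0},{"xyz":[0,0,0.4],"spin":0},{"xyz":[0,0,0.4],"spin":0},{"xyz":[0,0,0.2],"spin":0},{"xyz":[0,0,0.1],"spin":0},{"xyz":[0.07,0,0],"spin":0},{"xyz":[0.07,0,0],"spin":0},{"xyz":[0.07,0,0],"spin":0},{"xyz":[0.06,0,0],"spin":0},{"xyz":[0.06,0,0],"spin":0}])

```text
time: 14.05
tool_pos: [614.0, -0.2, 12.6]
tcp_rot: [3.141, 0.0, 1.529]
contact_force: [0.3, -1.3, 0.1]
grip_width: 0.4
finger_force: 0.2
```

>>> jog_arm(targets=[{"xyz":[0.07,0.001,0],"spin":0},{"xyz":[0.07,0.001,0],"spin":0},{"xyz":[0.07,0.001,0],"spin":0},{"xyz":[0.07,0.001,0],"spin":0},{"xyz":[0.07,0.001,0],"spin":0},{"xyz":[0.07,0.001,0],"spin":0},{"xyz":[0.07,0.001,0],"spin":0},{"xyz":[0.07,0.001,0],"spin":0},{"xyz":[0.07,0.001,0],"spin":0},{"xyz":[0.05,0.001,0],"spin":0}])

```text
time: 15.3
tool_pos: [616.9, 54.1, 12.3]
tcp_rot: [-3.141, -0.0, 1.529]
contact_force: [-0.1, -0.7, -0.3]
grip_width: 0.4
finger_force: 0.2
```

```bash
python3 - <<'E'
from h import *
o=bot.get_obs();print(o["time"],o["tool_pos"],o["contact_force"])
cv2.imwrite("pics/w3.png",bot.capture("wrist")[:420])
E
```

```text
15.3 [616.93030898  54.14129954  12.26621057] [-0.11344344 -0.65211539 -0.27704637]
```

View pics/w3.png

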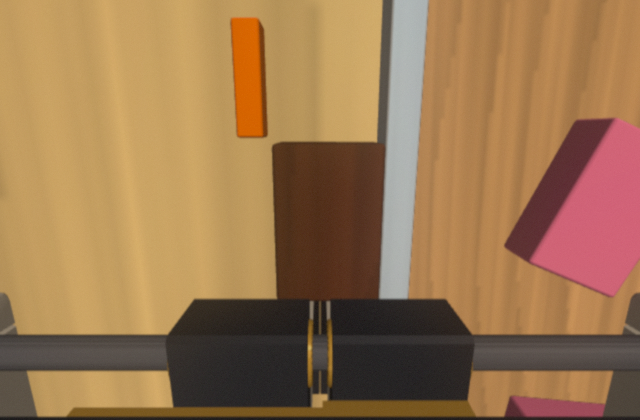

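The block is still flush on the rail at (380,145–290) and clears the strip at (265,135). I'll continue.

>>> jog_arm(targets=[{"xyz":[0.06,0.001,0],"spin":0},{"xyz":[0.06,0.001,0],"spin":0},{"xyz":[0.06,0.001,0],"spin":0},{"xyz":[0.06,0.001,0],"spin":0},{"xyz":[0.06,0.001,0],"spin":0},{"xyz":[0.06,0.001,0],"spin":0},{"xyz":[0.06,0.001,0],"spin":0},{"xyz":[0.06,0.001,0],"spin":0},{"xyz":[0.05,0.001,0],"spin":0},{"xyz":[0.03,0.001,0],"spin":0}])

```text
time: 16.6
tool_pos: [619.6, 98.7, 12.3]
tcp_rot: [3.142, -0.0, 1.529]
contact_force: [0.6, -1.0, -0.0]
grip_width: 0.6
finger_force: 0.2
```

>>> jog_arm(targets=[{"xyz":[0.02,0,0],"spin":0},{"xyz":[0.02,0,0],"spin":0},{"xyz":[0.01,0,0],"spin":0},{"xyz":[0.01,0,0],"spin":0},{"xyz":[0.01,0,0],"spin":0},{"xyz":[0.01,0,0],"spin":0},{"xyz":[0,0,0],"spin":0},{"xyz":[0,0,0],"spin":0},{"xyz":[0,0,0],"spin":0},{"xyz":[0,0,0],"spin":0}])

```text
time: 17.85
tool_pos: [619.9, 104.8, 12.4]
tcp_rot: [3.141, -0.0, 1.529]
contact_force: [-0.1, 0.3, 0.7]
grip_width: 0.4
finger_force: 0.0
```

>>> jog_arm(targets=[{"xyz":[0.01,0,0],"spin":0},{"xyz":[0.01,0,0],"spin":0},{"xyz":[0.01,0,0],"spin":0},{"xyz":[0.01,0,0],"spin":0},{"xyz":[0.01,0,0],"spin":0},{"xyz":[0,0,0],"spin":0},{"xyz":[0,0,0],"spin":0},{"xyz":[0,0,0],"spin":0},{"xyz":[0,0,0],"spin":0},{"xyz":[0,0,0],"spin":0}])

```text
time: 19.1
tool_pos: [619.9, 105.8, 12.4]
tcp_rot: [-3.141, 0.004, 1.529]
contact_force: [-1.7, -12.8, 1.3]
grip_width: 0.4
finger_force: 6.5
```

>>> jog_arm(targets=[{"xyz":[-0.05,0,0],"spin":0},{"xyz":[-0.1,0,0],"spin":0},{"xyz":[-0.2,0,0],"spin":0},{"xyz":[-0.2,0,0],"spin":0},{"xyz":[0,0,-0.3],"spin":0},{"xyz":[0,0,-0.4],"spin":0},{"xyz":[0,0,-0.4],"spin":0},{"xyz":[0,0,-0.3],"spin":0},{"xyz":[0,0,0],"spin":0},{"xyz":[0,0,0],"spin":0}])

```text
time: 20.35
tool_pos: [617.6, 64.4, 123.1]
tcp_rot: [-3.14, -0.0, 1.528]
contact_force: [-0.0, -0.6, -0.5]
grip_width: 0.7
finger_force: 0.0
```

```bash
python3 - <<'E'
from h import *
o=bot.get_obs();print(o["time"],o["tool_pos"],o["contact_force"])
cv2.imwrite("pics/w4.png",cv2.resize(bot.capture("wrist")[:300,120:520],None,fx=2,fy=2))
E
```

```text
20.35 [617.57447946  64.37168363 123.13391393] [-0.02872267 -0.5771652  -0.45392025]
```

View pics/w4.png

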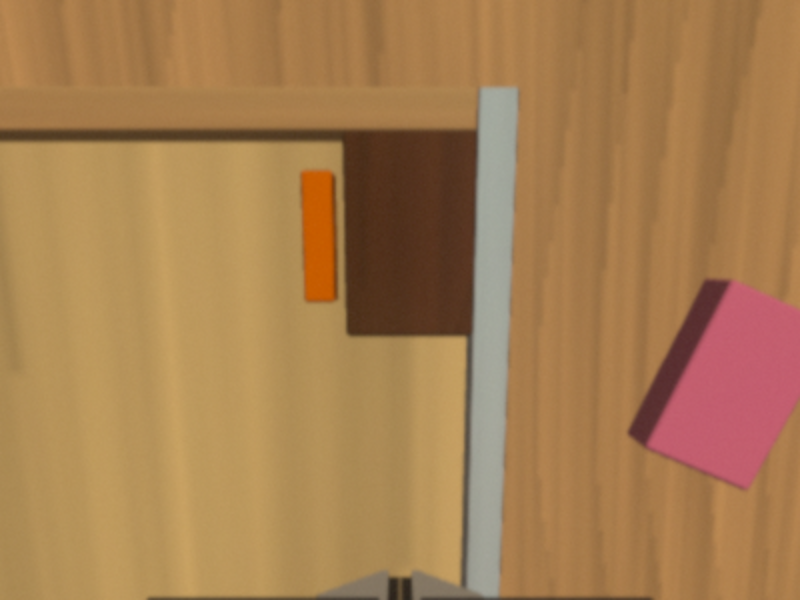

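The block is fully home: it meets the end wall at row 130 and the rail at column 472, with a small gap to the strip. The hand is clear, so I'm handing in.

```bash
python3 -c "from plant import bot; print(bot.close_job())"
```

```text
the job is handed in; nothing more can be done
None
```

The loose block was pushed flush to the rail and slid along it into the free corner pocket, fully home against the end wall. The hand is clear, and the job was handed in at about 20 s.

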